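# Fill the cutter tray and slide it over the step into the rack

## Robot

A 7-joint arm with a two-finger parallel gripper is mounted at the origin on the work surface. World frame = base frame: x ahead of the robot, y to its left, z up, the work surface at z = 0. Lengths are in m, angles in rad, forces in N, time in s.
With the tool pointing down it reaches from about 0.425 to 1.025 m from the base axis. Payload 9.4 kg.
Tool frame: the origin (TCP) lies midway between the tips of the shut fingers; the grasp point (between the pads) lies 19 mm behind it (ctrl.grip_depth is the x of the grasp point in the tool frame, in m); x points along the fingers, y is the direction in which the jaws open and shut, and the axes are right-handed (so a half turn about x gives the same grasp; the last joint's range is limited). The gripper opens to 93 mm and grips with 3 to 60 N. Pads are 15 mm wide; open, the fingers measure 128 mm over their backs; the gripper's body (75 mm by 188 mm) begins 65 mm behind the grasp point.
Start: joints at [1.196, 0.599, -0.003, 1.599, 0.002, 0.943, -0.08], TCP at [0.213, -0.693, 0.219] pointing down, gripper open.
Joint ranges: [-2.57, 2.57], [-0.35, 1.97], [-1.29, 1.29], [0.11, 2.56], [-1.05, 4.19], [0.11, 1.86], [-2.63, 2.63]. Speed limits (rad/s): [2.22, 2.22, 3.01, 3.01, 3.14, 3.14, 3.14].

## Interface

Orientations are given as a 3x3 rotation matrix whose columns are the frame's x, y, z axes.
In Python, from plant import ctrl gives the robot as it stands.
- The arm moves only by the shell command python3 -m handwheel 'ROWS' [OPENING] [FORCE]. ROWS is JSON, a list of rows, each an object with "delta_pos": the shift along the world's x, y, z in cm, a list of three; "roll": the turn about the world's z in degrees. A call has 1 to 10 rows; each row is the pose to reach, as a shift and turn from the pose commanded when the call began; what a row does not reach only later rows make up. A row lasts 1/12 s, in which the tool goes at most 41.7 mm and 7.16 degrees, less where a joint would pass 70% of its speed; a pose out of reach is approached as far as the arm can. A call with a gripper value outside its range is refused whole. OPENING is the closure in counts, from 0 (fully open) to 255 (shut), set as the call begins (- or left out, the last holds). The fingers move at their own pace and stop on an object; FORCE is the grip in N (left out, the last holds). Time passes only in rows, so rows that repeat a pose let the fingers close. It gives the time, the measured TCP pose, the force and the opening at its end, in the units of the state.
- ctrl.get_state(): the state, without advancing time (a new reading comes with each control period).
- ctrl.grab_frame(name): name is "side" or "top" or "wrist"; returns the picture (420x560x3 uint8, blue, green, red); there is no depth.
- ctrl.camera_params(name): a dict with "mtx" (3x3 intrinsics, pixels), "dist_coeffs" ([k1, k2, p1, p2, k3] as OpenCV has them; the pictures are not rectified), "R" (3x3) and "t" (3): a world point X has camera coordinates R X + t; the wrist camera has in their place "T_tool_cam" (4x4, takes a point from camera to tool coordinates, whose origin is the TCP and whose axes are the tool frame's). Camera axes: x right, y down, z forward; pixel columns grow to the right and rows downward; lengths in m; the calibration is good to about 2 mm. A picture is of the moment at which its call begins: read the wrist's pose just before it. camera_params takes no time and is no camera call.
- ctrl.job_done(): hands the job in, once; it reports no verdict.
Trained networks look in the newest picture that a camera, given by its name, has taken for a name from the list of things; names that differ only in an ending like _2 or _b are one class to them, and where a whole thing is asked for, a point or a joint stands for the part that bears it (a point fixed in the world has none). Each returns a list of dicts, best first, with "p" (0 to 1); they miss things now and then, are a little off and sometimes report something else, mostly with a low value. They report only what shows in the picture. A call takes as long as a camera call. They do not tell look-alikes from the thing itself.
- ctrl.recognise(camera, name): "extent" ([centre column, centre row, width, height] in pixels, round what is visible of it).
- ctrl.pinpoint(camera, name): "at" ([column, row] in pixels: a listed point, or the origin of a listed thing).
The state is a dict: "t": time; "joint_positions": joint angles; "joint_vel": joint speeds; "tau": joint torques, N m; "eef_pos": TCP position; "orientation": TCP orientation; "contact_force": force on the tool from outside, world axes, zero at the start; "wrist_torque": the same for the moment, N m; "finger_gap": finger opening in m.
Only numpy, scipy, OpenCV 4.12 (cv2) and the standard library are available. Lean on these libraries where they do the work, as an engineer would, in place of code of your own. Each camera call takes 0.05 s, during which the arm holds its last target. There are 200 camera calls.

## Task

Stand the brass cutter that was left out on the table in the one empty cell of the blue tray, on the cork disc, and let go of it. Then take the tray by its leaning yellow handle and slide it, without carrying it or tipping it up steeply, over the step onto the raised wooden deck of the rack: rest its front on the deck while its near end is still outside, then slide it on between the side rails and press it for a moment, gently but with definite pressure, against the rubber-faced back stop, so that it lies flat on the deck with every cutter upright in its own cell. Let go, and leave everything else on the table alone.

Things in the scene. Friction and masses are not known exactly. Their poses are not given: they have to be found in the camera images.
- tray: Loose blue tray, 130 x 130 mm (x, y), walls 36 mm high, 5 mm thick, floor 4 mm; 0.25 kg within 30 %, about 0.58 kg full. Origin: centre of its underside; +x to its front, the side that enters the rack first; z up. A cross of 4 mm dividers, as high as the walls, makes four 58 x 58 mm cells centred at x, y = +-31 mm. A yellow handle blade leans out of its near (-x) side.
- tray_handle (a point): Grasp point on the mid-plane of the tray's rigid yellow blade: 12 mm thick, 70 mm wide (y), leaning 30 degrees, top towards -x; mid-plane from (-70,0,6) to (-105,0,67) mm in the tray's frame, this point at (-96,0,51). Grip its broad faces with the tool tilted 30 degrees, fingers pointing down and to the tray's +x. Turning the blade back and down lifts the tray's front. Axes are the tray's, not leaning.
- tray_front (a point): Middle of the lower front edge of the tray, 65 mm ahead of its origin.
- spare: The cutter to be stowed, standing loose on the table: hexagonal brass cutter 47 mm across and 34 mm high, under a wooden cap 47 mm in diameter (8 mm, its top 42 mm up) and a round wooden knob 24 mm in diameter, from 42 to 84 mm above its foot. 80 g. Origin: centre of its underside, z up. Grip the knob from above.
- cutter_a: A like cutter, same size and origin, standing loose in a cell of the tray. Which cell varies.
- cutter_b: A like cutter, same size and origin, standing loose in a cell of the tray. Which cell varies.
- cutter_c: A like cutter, same size and origin, standing loose in a cell of the tray. Which cell varies.
- cork: Loose cork disc, 52 mm in diameter, 4 mm thick, lying on the floor of the one empty cell of the tray; it marks where the spare cutter goes (the cutter stands on it). Origin: centre of its underside.
- deck: Fixed wooden deck to the robot's right of the tray, 220 wide, 210 mm deep, level top 12 to 20 mm above the table. Origin: middle of its near top edge (the step); +x into the rack, y along the step, z up. Side rails 22 mm high, x = 10 to 210 mm, inner faces at y = +-78 mm. A shelf on posts, x = 77 to 193 mm, has its underside 150 mm above the deck: a full tray (92 mm to the knob tops) passes under it, a gripper does not.
- stop: Fixed rubber-faced back stop on the deck, 130 mm wide, 24 mm high, standing 137 to 151 mm in from the step. Origin: middle of the foot of its near face, which the tray's front must meet; axes as the deck's. Its rubber yields about a millimetre at most.
- glue_jar: Bystander: jar, 68 mm in diameter, 85 mm high, on the table; it stands beyond the tray when the spare stands beyond the rack, and the other way round. Leave it.
- honeycomb: Bystander: dark steel honeycomb cutter plate, 130 x 170 x 21 mm. Leave it.
- tape: Bystander: roll of paper tape, 96 mm in diameter, 24 mm high. Leave it.
- brush: Bystander: brush lying on the table. Leave it.
- sanding_block: Bystander: cork sanding block 100 x 60 x 30 mm. Leave it.
- paste_bowl: Bystander: blue bowl, 110 mm in diameter, 45 mm high. Leave it.
Not all that is in view belongs to the job. Leave any red or turquoise look-alike of the cutter_b alone. There is more than one size of the tray; the job needs the smaller.

How it is judged:
By the outcome, as a careful person would: the job done as asked, in the order asked, and still so for the second after the job is handed in, with the robot touching nothing.
It also fails if it takes over 70 s, if anything falls off the work surface, if the arm or the gripper's body presses on something with over 40 N, if the wrist force passes 120 N, or if a joint passes its speed limit or range.

## Working session

There is one attempt and no reset: what is moved stays moved. The work goes in short steps, Python scripts to look and compute and a shell command to move; the robot and the scene stay as the last step left them, time stands still between calls to the robot, and variables do not carry over. Pictures are saved under pics/ and viewed, about 8 in all and at most 12, crops included, and the job is handed in when it is done.

```bash
ls; mkdir -p pics; cat > h.py <<'E'
import numpy as np, cv2
from plant import ctrl
def cam(n):
    p=ctrl.camera_params(n); K=np.array(p["mtx"]);d=np.array(p["dist_coeffs"])
    if "R" in p: return K,d,np.array(p["R"]),np.array(p["t"])
    s=ctrl.get_state(); T=np.eye(4);T[:3,:3]=s["orientation"];T[:3,3]=s["eef_pos"]
    M=np.linalg.inv(T@np.array(p["T_tool_cam"])); return K,d,M[:3,:3],M[:3,3]
def ray(c,uv):
    K,d,R,t=c; q=cv2.undistortPoints(np.array([[uv]],float),K,d)[0,0]
    v=R.T@np.array([q[0],q[1],1.]); return -R.T@t, v/np.linalg.norm(v)
def onz(c,uv,z):
    o,v=ray(c,uv); return o+v*(z-o[2])/v[2]
def tri(rs):
    A=0;b=0
    for o,v in rs:
        P=np.eye(3)-np.outer(v,v);A=A+P;b=b+P@o
    X=np.linalg.solve(A,b); return X,[np.linalg.norm((np.eye(3)-np.outer(v,v))@(X-o)) for o,v in rs]
def proj(c,X):
    K,d,R,t=c; return cv2.projectPoints(np.array(X,float).reshape(-1,3),R,t,K,d)[0].reshape(-1,2)
E
python3 - <<'E'
from h import *
np.set_printoptions(precision=4,suppress=True)
s=ctrl.get_state();print(s)
ims=[]
for n in("top","side"):
    im=ctrl.grab_frame(n);c=cam(n);print(n,-c[2].T@c[3])
    cv2.imwrite(f"pics/{n}0.png",im)
    for k in["tray","tray_handle","tray_front","spare","cork","deck","stop","glue_jar"]:
        for r in ctrl.pinpoint(n,k)[:5]:
            print(n,k,np.round(r["at"]),round(r["p"],2),onz(c,r["at"],0.)[:2])
E
```

```text
pics
{'t': 0.0, 'joint_positions': array([ 1.1963,  0.6001, -0.0025,  1.6001,  0.0018,  0.9429, -0.0798]), 'joint_vel': array([-0.0006, -0.0001,  0.0017, -0.0005,  0.0014, -0.0004,  0.0006]), 'tau': array([  0.0003, -76.5079,   1.4969, -25.2354,  -0.0524,   0.017 ,
         0.0001]), 'eef_pos': array([ 0.2125, -0.6927,  0.2178]), 'orientation': array([[-0.0006,  0.2935, -0.956 ],
       [ 0.0014, -0.956 , -0.2935],
       [-1.    , -0.0015,  0.0002]]), 'contact_force': array([ 0.5075, -0.0114, -0.6013]), 'wrist_torque': array([ 0.0197, -0.0618,  0.0121]), 'finger_gap': 0.09321456034475713}
top [0.2939 0.0015 1.7647]
top tray [363. 297.] 0.96 [ 0.2372 -0.2648]
top tray [242. 217.] 0.88 [0.5052 0.1215]
top tray [146. 271.] 0.59 [0.334  0.4349]
top tray [235. 227.] 0.33 [0.4722 0.1466]
top tray_handle [215. 215.] 0.81 [0.5136 0.2092]
top tray_handle [327. 292.] 0.64 [ 0.2567 -0.1481]
top tray_front [391. 293.] 0.91 [ 0.2484 -0.3551]
top spare [154. 220.] 0.7 [0.5007 0.41  ]
top deck [284. 205.] 0.69 [ 0.5401 -0.0168]
top glue_jar [398. 201.] 0.92 [ 0.5455 -0.3932]
side [ 1.3333 -0.5708  0.7191]
side tray [305. 213.] 0.56 [0.492  0.1236]
side tray_handle [187. 187.] 0.9 [ 0.1369 -0.088 ]
side tray_handle [329. 191.] 0.61 [0.4391 0.2672]
side tray_front [120. 231.] 0.73 [ 0.2441 -0.3515]
side tray_front [286. 223.] 0.67 [0.5    0.0485]
side tray_front [274. 231.] 0.57 [ 0.5114 -0.0026]
side tray_front [388. 229.] 0.28 [0.6997 0.2559]
side spare [373. 187.] 0.61 [0.5079 0.3962]
side deck [273. 235.] 0.65 [ 0.5253 -0.0157]
side glue_jar [146. 296.] 0.96 [ 0.5424 -0.3922]
```

View pics/top0.png

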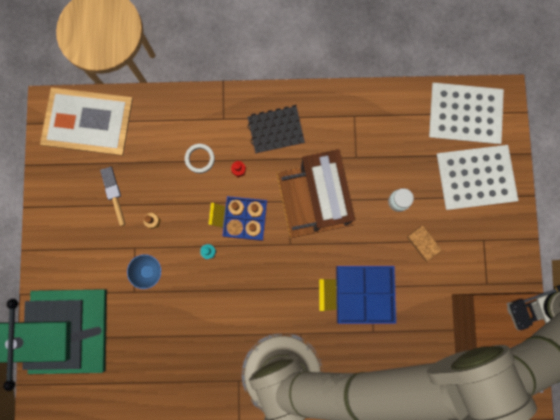

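View pics/side0.png

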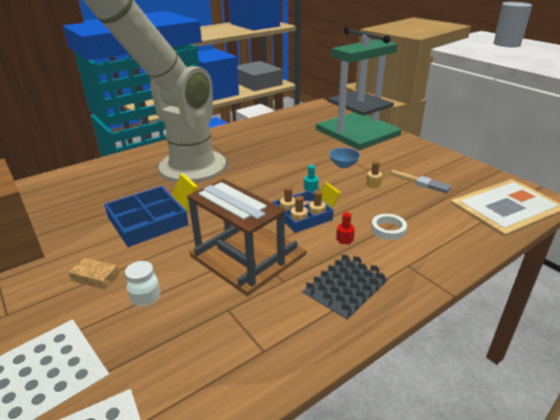

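Top view: the small tray is at about px (245,218), its handle at (212,214), and the cork cell is at lower left (235,228). The brass spare is at (151,220), with the turquoise and red decoys at (207,252) and (238,169). The rack is at (316,195) and the jar at (401,199). The side view agrees.

```bash
python3 - <<'E'
from h import *
np.set_printoptions(precision=4,suppress=True)
print(np.array(ctrl.camera_params("wrist")["T_tool_cam"]))
ct,cs=cam("top"),cam("side")
def m(n,a,b):
    X,e=tri([ray(ct,a),ray(cs,b)]);print(n,X,np.round(e,4))
m("spare org",[154,220],[373,187]); m("tray",[242,217],[305,213]); m("handle",[215,215],[329,191]); m("deck",[284,205],[273,235]);m("jar",[398,201],[146,296])
# deck near edge corners in top px
for p in([279,175],[289,237],[228,197],[267,200],[264,240],[223,237]): print(p,onz(ct,p,.016 if p[0]in(279,289) else .036))
E
python3 -m handwheel '[{"delta_pos":[10,4,15]},{"delta_pos":[24,12,18]},{"delta_pos":[30,22,18]},{"delta_pos":[35,30,18]},{"delta_pos":[39,40,18]},{"delta_pos":[39,50,18]},{"delta_pos":[39,50,18]},{"delta_pos":[39,50,18]},{"delta_pos":[39,50,18]},{"delta_pos":[39,50,18]}]'
```

```text
[[ 0.0003 -0.2845  0.9587 -0.1654]
 [ 1.      0.0003 -0.0002 -0.0006]
 [-0.0003  0.9587  0.2845 -0.0793]
 [ 0.      0.      0.      1.    ]]
spare org [ 0.5004  0.4109 -0.0073] [0.0027 0.0027]
tray [0.5022 0.1193 0.0071] [0.0026 0.0026]
handle [0.5064 0.204  0.0539] [0.0002 0.0002]
deck [ 0.5376 -0.0202  0.0094] [0.0041 0.0041]
jar [ 0.5449 -0.3922  0.003 ] [0.0007 0.0007]
[279, 175] [ 0.6387 -0.0027  0.016 ]
[289, 237] [ 0.434  -0.0303  0.016 ]
[228, 197] [0.5664 0.1638 0.036 ]
[267, 200] [0.5536 0.0379 0.036 ]
[264, 240] [0.4247 0.0501 0.036 ]
[223, 237] [0.4373 0.1811 0.036 ]invalid input at $[0]: expected keys delta_pos, roll
```

```bash
python3 -m handwheel '[{"delta_pos":[4,2,4],"roll":5},{"delta_pos":[14,8,10],"roll":10},{"delta_pos":[24,16,14],"roll":15},{"delta_pos":[30,24,18],"roll":20},{"delta_pos":[36,36,18],"roll":30},{"delta_pos":[39,50,18],"roll":40},{"delta_pos":[39,50,18],"roll":47},{"delta_pos":[39,50,18],"roll":54},{"delta_pos":[39,50,18],"roll":61},{"delta_pos":[39,50,18],"roll":67}]'; python3 -m handwheel '[{"delta_pos":[-2,12,0],"roll":4},{"delta_pos":[-3,24,0],"roll":8},{"delta_pos":[-6,36,0],"roll":8},{"delta_pos":[-10,48,0],"roll":8},{"delta_pos":[-10,59,0],"roll":8},{"delta_pos":[-10,59,0],"roll":8},{"delta_pos":[-10,59,0],"roll":8},{"delta_pos":[-10,59,0],"roll":8},{"delta_pos":[-10,59,0],"roll":8},{"delta_pos":[-10,59,0],"roll":8}]'
```

```text
t: 1.73
eef_pos: [0.4677, -0.4075, 0.3499]
orientation: [[0.0, 0.986, -0.167], [-0.001, -0.167, -0.986], [-1.0, 0.0, 0.001]]
contact_force: [1.4, -1.0, 0.5]
finger_gap: 0.0933
t: 2.57
eef_pos: [0.3965, 0.0032, 0.3495]
orientation: [[0.001, 0.999, -0.035], [-0.001, -0.035, -0.999], [-1.0, 0.001, 0.001]]
contact_force: [1.0, 0.4, -0.7]
finger_gap: 0.093
```

```bash
python3 -m handwheel '[{"delta_pos":[10,4,5],"roll":-2},{"delta_pos":[10,8,5],"roll":-4},{"delta_pos":[10,20,5],"roll":-4},{"delta_pos":[10,20,5],"roll":-4},{"delta_pos":[10,20,5],"roll":-4},{"delta_pos":[10,20,5],"roll":-4},{"delta_pos":[10,20,5],"roll":-4},{"delta_pos":[10,20,5],"roll":-4}]'; python3 - <<'E'
from h import *
np.set_printoptions(precision=4,suppress=True)
c=cam("wrist");im=ctrl.grab_frame("wrist");cv2.imwrite("pics/w1.png",im);np.save("pics/w1.npy",np.array([np.c_[c[2],c[3]]]))
for k in["tray","tray_handle","tray_front","spare","cork","deck","stop"]:
    for r in ctrl.pinpoint("wrist",k)[:4]: print(k,np.round(r["at"]),round(r["p"],2),onz(c,r["at"],0.)[:2])
E
```

```text
t: 3.23
eef_pos: [0.4971, 0.2038, 0.3991]
orientation: [[-0.0, 0.995, -0.1], [0.001, -0.1, -0.995], [-1.0, -0.0, -0.001]]
contact_force: [0.9, -0.6, -0.1]
finger_gap: 0.0932
tray [186. 389.] 0.69 [ 0.2408 -0.2697]
tray [291. 206.] 0.58 [0.5022 0.1165]
tray_handle [290. 157.] 0.97 [0.5086 0.2028]
tray_handle [166. 363.] 0.59 [ 0.2124 -0.196 ]
tray_front [287. 244.] 0.97 [0.4888 0.046 ]
spare [270.  22.] 0.91 [0.4974 0.4125]
deck [316. 276.] 0.6 [ 0.5372 -0.0233]
deck [289. 158.] 0.16 [0.5074 0.2009]
```

View pics/w1.png

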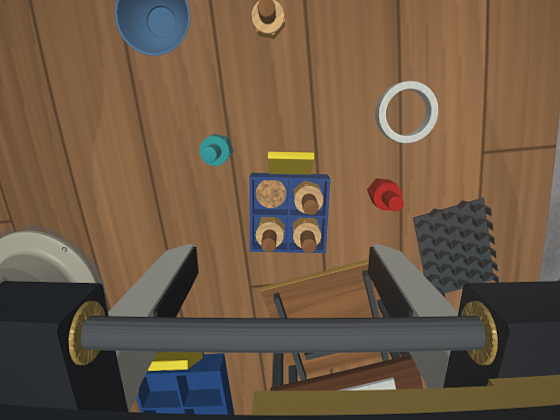

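The wrist view shows the spare at (268,20), the handle at (291,160) and the cork in the tray's upper-left cell (270,193). The deck edge runs tilted from (262,290) to (370,262).

```bash
python3 -m handwheel '[{"delta_pos":[0,20.7,-13],"roll":0},{"delta_pos":[0,20.7,-13],"roll":0},{"delta_pos":[0,20.7,-13],"roll":0},{"delta_pos":[0,20.7,-13],"roll":0},{"delta_pos":[0,20.7,-13],"roll":0},{"delta_pos":[0,20.7,-13],"roll":0},{"delta_pos":[0,20.7,-13],"roll":0},{"delta_pos":[0,20.7,-13],"roll":0},{"delta_pos":[0,20.7,-13],"roll":0}]'; python3 - <<'E'
from h import *
np.set_printoptions(precision=4,suppress=True)
c=cam("wrist");im=ctrl.grab_frame("wrist");cv2.imwrite("pics/w2.png",im)
print(ctrl.get_state()["eef_pos"])
for r in ctrl.pinpoint("wrist","spare")[:3]: print(np.round(r["at"]),round(r["p"],2),onz(c,r["at"],0.)[:2])
K,d,_,_=c;M=np.load("pics/w1.npy")[0];c1=(K,d,M[:,:3],M[:,3])
print(tri([ray(c1,[270,22]),ray(c,ctrl.pinpoint("wrist","spare")[0]["at"])]))
for k in ["tray","tray_handle","tray_front"]:
  for r in ctrl.pinpoint("wrist",k)[:2]: print(k,np.round(r["at"]),round(r["p"],2),onz(c,r["at"],0.)[:2])
for z in(0,.042,.084): print(proj(c,[.498,.411,z]))
E
```

```text
t: 4.38
eef_pos: [0.4977, 0.4077, 0.2691]
orientation: [[-0.0, 0.995, -0.104], [-0.001, -0.104, -0.995], [-1.0, -0.0, 0.001]]
contact_force: [0.3, -1.1, 1.2]
finger_gap: 0.093
[0.4981 0.4073 0.2697]
[278. 167.] 0.88 [0.4915 0.4134]
(array([ 0.4946,  0.4131, -0.0011]), [np.float64(0.003184105860490677), np.float64(0.0031841058604906132)])
tray [433. 264.] 0.67 [0.6982 0.2511]
tray [303. 352.] 0.57 [0.4995 0.1183]
tray_handle [307. 323.] 0.74 [0.5093 0.1714]
tray_handle [284. 374.] 0.6 [0.465  0.0788]
tray_front [302. 386.] 0.57 [0.4915 0.05  ]
tray_front [341.  57.] 0.27 [0.5816 0.539 ]
[[282.9565 168.0075]]
[[282.9738 174.2009]]
[[282.995  181.7936]]
```

View pics/w2.png

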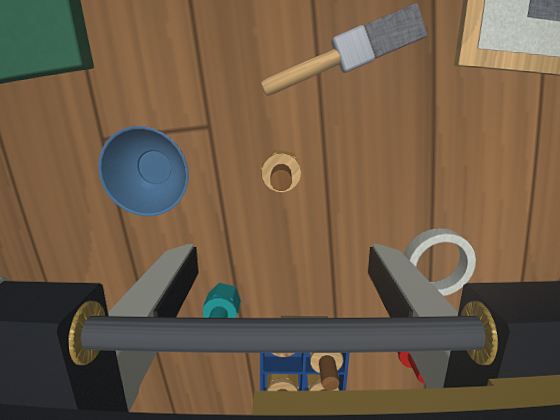

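The knob is at px (281,180) and the cap at (281,172), so the spare stands at about (0.4965, 0.410).

```bash
python3 -m handwheel '[{"delta_pos":[-0.1,0.2,-4],"roll":0},{"delta_pos":[-0.1,0.2,-8],"roll":0},{"delta_pos":[-0.1,0.2,-12],"roll":0},{"delta_pos":[-0.1,0.2,-15],"roll":0},{"delta_pos":[-0.1,0.2,-18],"roll":0},{"delta_pos":[-0.1,0.2,-20],"roll":0},{"delta_pos":[-0.1,0.2,-21.5],"roll":0},{"delta_pos":[-0.1,0.2,-21.5],"roll":0}]'; python3 -m handwheel '[{"delta_pos":[0,0,0],"roll":0},{"delta_pos":[0,0,0],"roll":0},{"delta_pos":[0,0,0],"roll":0},{"delta_pos":[0,0,0],"roll":0},{"delta_pos":[0,0,0],"roll":0},{"delta_pos":[0,0,0],"roll":0},{"delta_pos":[0,0,0],"roll":0},{"delta_pos":[0,0,0],"roll":0},{"delta_pos":[0,0,0],"roll":0},{"delta_pos":[0,0,0],"roll":0}]' 255 15
```

```text
t: 5.35
eef_pos: [0.4956, 0.4088, 0.0514]
orientation: [[-0.003, 0.995, -0.104], [-0.003, -0.104, -0.995], [-1.0, -0.003, 0.003]]
contact_force: [-0.0, -1.3, -0.0]
finger_gap: 0.0923
t: 6.18
eef_pos: [0.4963, 0.4104, 0.0541]
orientation: [[-0.0, 0.995, -0.104], [-0.0, -0.104, -0.995], [-1.0, -0.0, 0.0]]
contact_force: [-0.0, -0.1, 0.5]
finger_gap: 0.0313
```

```bash
python3 -m handwheel '[{"delta_pos":[0,0,0],"roll":0},{"delta_pos":[0,0,0],"roll":0},{"delta_pos":[0,0,0],"roll":0},{"delta_pos":[0,0,0],"roll":0}]' 255 15;  python3 -m handwheel '[{"delta_pos":[0,0,1],"roll":0},{"delta_pos":[0,0,3],"roll":0},{"delta_pos":[0,0,7],"roll":0},{"delta_pos":[0,0,11],"roll":0},{"delta_pos":[0,0,15],"roll":0},{"delta_pos":[0,0,19],"roll":0},{"delta_pos":[0,-3,22],"roll":0},{"delta_pos":[0,-6,25],"roll":0},{"delta_pos":[0,-10,25],"roll":0},{"delta_pos":[0,-14,25],"roll":0}]'; python3 -m handwheel '[{"delta_pos":[0,-4,0],"roll":0},{"delta_pos":[0,-8,0],"roll":0},{"delta_pos":[0,-12,0],"roll":0},{"delta_pos":[0,-15,0],"roll":0},{"delta_pos":[0,-15,0],"roll":0},{"delta_pos":[0,-15,0],"roll":0},{"delta_pos":[0,-15,0],"roll":0}]';python3 - <<'E'
from h import *
np.set_printoptions(precision=4,suppress=True)
c=cam("wrist");im=ctrl.grab_frame("wrist");cv2.imwrite("pics/w3.png",im);np.save("pics/w3.npy",np.array([np.c_[c[2],c[3]]]))
K,d,_,_=c;M=np.load("pics/w1.npy")[0];c1=(K,d,M[:,:3],M[:,3])
ref={"tray":[291,206],"tray_handle":[290,157],"tray_front":[287,244],"deck":[316,276]}
for k in["tray","tray_handle","tray_front","cork","deck","stop","cutter_a"]:
    for r in ctrl.pinpoint("wrist",k)[:4]:
        print(k,np.round(r["at"]),round(r["p"],2),onz(c,r["at"],0.)[:2], tri([ray(c1,ref[k]),ray(c,r["at"])]) if k in ref else "")
E
```

```text
t: 6.52
eef_pos: [0.4963, 0.4104, 0.054]
orientation: [[-0.0, 0.995, -0.104], [-0.0, -0.104, -0.995], [-1.0, -0.0, 0.0]]
contact_force: [1.2, 0.4, 0.5]
finger_gap: 0.0237
t: 7.35
eef_pos: [0.4962, 0.2702, 0.3069]
orientation: [[0.004, 0.995, -0.102], [0.002, -0.102, -0.995], [-1.0, 0.003, -0.002]]
contact_force: [0.2, -0.6, -1.5]
finger_gap: 0.0236
t: 7.93
eef_pos: [0.4963, 0.1211, 0.3048]
orientation: [[0.001, 0.995, -0.104], [0.001, -0.104, -0.995], [-1.0, 0.001, -0.001]]
contact_force: [-0.0, -0.4, -0.3]
finger_gap: 0.0235
tray [285. 170.] 0.67 [0.4986 0.1157] (array([ 0.5004,  0.1146, -0.0073]), [np.float64(0.001969806847990125), np.float64(0.001969806847990283)])
tray [262. 149.] 0.61 [0.4707 0.1479] (array([0.4944, 0.1745, 0.2078]), [np.float64(0.009520181032234247), np.float64(0.009520181032234284)])
tray_handle [286.  99.] 0.82 [0.5106 0.2106] (array([0.5091, 0.2096, 0.0502]), [np.float64(0.0007553731401812707), np.float64(0.000755373140181389)])
cork [259. 149.] 0.73 [0.4662 0.1481] 
cork [484. 223.] 0.65 [0.7905 0.005 ] 
cutter_a [397. 145.] 0.95 [0.6574 0.1346] 
cutter_a [197.  94.] 0.72 [0.3923 0.2307] 
cutter_a [483. 220.] 0.71 [0.7896 0.0105] 
cutter_a [310. 150.] 0.69 [0.5357 0.1406]
```

View pics/w3.png

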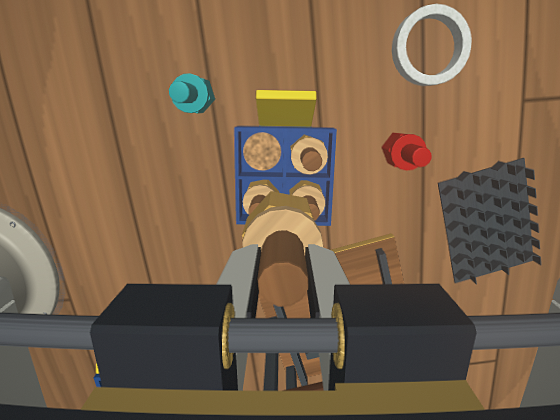

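The cork is clear at px (262,152) in w3, and the rim's near corners are at (235,127) and (336,129). I'll fit the tray pose on the blue silhouette.

```bash
cat > fit.py <<'E'
from h import *
from scipy.optimize import minimize
def traypts(p,zs=(0,.036),z0=0):
    x,y,a=p; f=np.array([np.cos(a),np.sin(a)]);l=np.array([-f[1],f[0]])
    return [[*(np.array([x,y])+sx*.065*f+sy*.065*l),z+z0] for sx in(-1,1) for sy in(-1,1) for z in zs]
def fit(c,im,p0,box,z0=0,S=4):
    hsv=cv2.cvtColor(im,cv2.COLOR_BGR2HSV);m=cv2.inRange(hsv,(105,120,30),(130,255,255))
    k=np.zeros_like(m);x0,y0,x1,y1=box;k[y0:y1,x0:x1]=m[y0:y1,x0:x1];k=cv2.morphologyEx(k,cv2.MORPH_OPEN,np.ones((3,3)))
    h=cv2.convexHull(cv2.findNonZero(cv2.resize(k,None,fx=S,fy=S)))
    def poly(q):
        t=np.zeros((im.shape[0]*S,im.shape[1]*S),np.uint8);cv2.fillConvexPoly(t,q.astype(np.int32),1);return t
    H=poly(h)
    def cost(p):
        q=cv2.convexHull(((proj(c,traypts(p,z0=z0))+.5)*S).astype(np.float32));t=poly(q)
        return np.count_nonzero(t!=H)/H.sum()
    r=minimize(cost,p0,method="Nelder-Mead",options=dict(initial_simplex=[p0]+[np.array(p0)+d for d in([.006,0,0],[0,.006,0],[0,0,.06])],xatol=1e-4,fatol=1e-4))
    return r.x,r.fun
E
python3 - <<'E'
from fit import *
np.set_printoptions(precision=4,suppress=True)
K,d=cam("wrist")[:2]
M=np.load("pics/w1.npy")[0];c1=(K,d,M[:,:3],M[:,3]);M=np.load("pics/w3.npy")[0];c3=(K,d,M[:,:3],M[:,3])
im=cv2.imread("pics/w1.png")
p,f=fit(c1,im,[.501,.116,-1.67],(235,165,345,262));print(p,f,np.degrees(p[2]))
f=np.array([np.cos(p[2]),np.sin(p[2])]);l=np.array([-f[1],f[0]])
print("cell",p[:2]-.031*f-.031*l,"handle",p[:2]-.096*f)
print("cork px3",onz(c3,[262,152],.007),"cork px1",onz(c1,[270.5,193.5],.007))
print("rim corners w3",onz(c3,[235,127],.036),onz(c3,[336,128.5],.036), "model",np.array(traypts(p,(.036,)))[:2])
# deck edge & side view of step etc. from w1: near top edge line
for q in([262,290],[370,262]): print("deck edge",onz(c1,q,.016))
E
```

```text
[ 0.4966  0.1072 -1.6932] 0.03943452380952381 -97.01266768684415
cell [0.4696 0.1418] handle [0.5083 0.2025]
cork px3 [0.47   0.1449 0.007 ] cork px1 [0.4697 0.1446 0.007 ]
rim corners w3 [0.442  0.1833 0.036 ] [0.5689 0.1683 0.036 ] model [[0.44   0.1797 0.036 ]
 [0.569  0.1638 0.036 ]]
deck edge [ 0.4345 -0.0338  0.016 ]
deck edge [0.6343 0.003  0.016 ]
```

```bash
python3 - <<'E'
from fit import *
np.set_printoptions(precision=2,suppress=True)
K,d=cam("wrist")[:2];M=np.load("pics/w3.npy")[0];c=(K,d,M[:,:3],M[:,3])
T=np.array([.4963,.1211,.3048])
for dz,r in((.042,.0235),(.084,.012),(0,.027)):
  for dy in(0,.004):
    X=T+[0,dy,-.054+dz]; print(dz,dy,proj(c,[X,X+[-r,0,0],X+[r,0,0],X+[0,r,0],X+[0,-r,0]]).tolist())
im=cv2.imread("pics/w3.png")[170:320,200:360]
cv2.imwrite("pics/w3c.png",cv2.resize(im,None,fx=4,fy=4))
E
```

```text
0.042 0 [[283.25901742165684, 252.1790059455985], [242.71872448955082, 256.01753829347706], [324.0977480214997, 248.22587875487406], [278.88911231052657, 213.36721623452337], [287.32229023274317, 288.20435698643246]]
0.042 0.004 [[282.5372140784628, 245.7730449909158], [241.75069902768186, 249.66451427724758], [323.62760825167123, 241.77763559395305], [278.1139039661245, 206.47484246561734], [286.6517318704848, 282.26336649142513]]
0.084 0 [[283.4558249945325, 290.2143161262394], [257.3161721501064, 292.58555321975797], [309.72448559590805, 287.76536161397644], [280.6815991760972, 266.52187543559535], [286.09748143859974, 312.72690284527664]]
0.084 0.004 [[282.5460374390453, 282.4501544518519], [256.1963985657217, 284.8624872334189], [309.02778698893746, 279.965048462342], [279.72663282406666, 258.354566650805], [285.2313723585693, 305.35098081001667]]
0 0 [[283.1292247471114, 227.15248786144835], [244.54874946745267, 230.9181979289179], [321.97230062437717, 223.3259550451292], [278.97881985381247, 189.43979698448035], [287.0101528477361, 262.39223456623677]]
0 0.004 [[282.5315652771372, 221.72350357102675], [243.76281999486585, 225.53085586469413], [321.5667516372869, 217.86391038532634], [278.340554548948, 183.63781085829456], [286.45183177806115, 257.3240060908444]]
```

View pics/w3c.png

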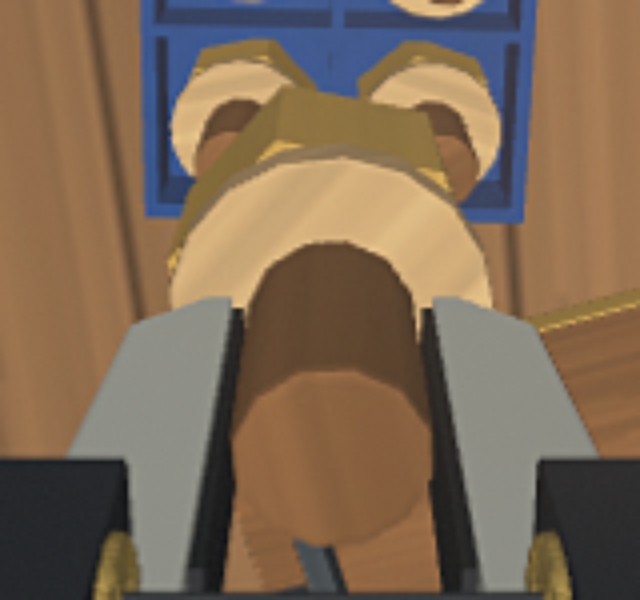

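The cap and knob edges show the cutter held about 2.2 mm to +y of the TCP. Its hexagon is aligned with the tray, so I'll roll 15° for more clearance in the cell.

```bash
python3 -m handwheel '[{"delta_pos":[-2.5,2.2,-3],"roll":5},{"delta_pos":[-2.5,2.2,-6],"roll":10},{"delta_pos":[-2.5,2.2,-10],"roll":15},{"delta_pos":[-2.5,2.2,-14],"roll":15},{"delta_pos":[-2.5,2.2,-17],"roll":15},{"delta_pos":[-2.5,2.2,-18],"roll":15},{"delta_pos":[-2.5,2.2,-18],"roll":15},{"delta_pos":[-2.5,2.2,-18],"roll":15}]'; python3 - <<'E'
from h import *
np.set_printoptions(precision=4,suppress=True)
s=ctrl.get_state();print(s["eef_pos"],s["contact_force"])
im=ctrl.grab_frame("wrist");c=cam("wrist")
cv2.imwrite("pics/w4.png",im)
X=s["eef_pos"]+[-.0006,.0021,-.054]
print("foot c",X,proj(c,X),proj(c,[X[0],X[1],.008]))
a=np.radians(-96.7);f=np.array([np.cos(a),np.sin(a)]);l=np.array([-f[1],f[0]]);o=np.array([.4979,.1113])
for u,v in((-65,-65),(-65,65),(-60,-60),(-60,-2)):
  q=o+u*1e-3*f+v*1e-3*l;print(u,v,proj(c,[*q,.036]))
E
```

```text
t: 9.0
eef_pos: [0.4717, 0.1431, 0.1247]
orientation: [[-0.0, 0.987, 0.158], [0.0, 0.158, -0.987], [-1.0, 0.0, -0.0]]
contact_force: [-0.2, -0.0, 0.6]
finger_gap: 0.0238
[0.4717 0.1431 0.1247] [-0.1594 -0.0437  0.5884]
foot c [0.4711 0.1452 0.0707] [[281.6379 223.8229]] [[281.7393 199.8658]]
-65 -65 [[250.3065 155.5472]]
-65 65 [[409.3581 200.4606]]
-60 -60 [[255.0377 163.6237]]
-60 -2 [[327.4361 183.8111]]
```

View pics/w4.png

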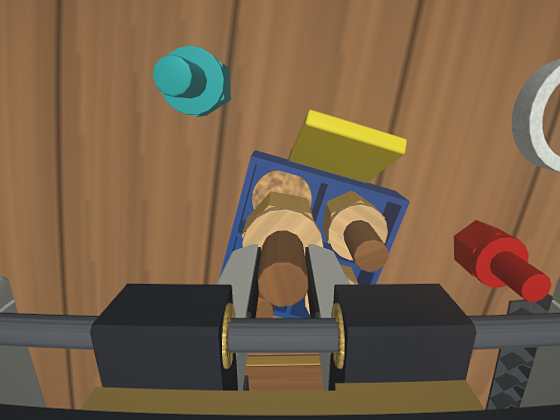

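```bash
python3 - <<'E'
from h import *
np.set_printoptions(precision=4,suppress=True)
c=cam("wrist")
A=onz(c,[251.5,151.5],.036)[:2];B=onz(c,[409.5,203],.036)[:2]
print(A,B,np.linalg.norm(B-A)); l=(B-A)/np.linalg.norm(B-A);f=np.array([l[1],-l[0]]);print(np.degrees(np.arctan2(f[1],f[0])))
m=(A+B)/2;print("centre",m+.065*f,"cell",m+.034*f-.031*l,"handle",m-.031*f)
im=cv2.imread("pics/w4.png");hsv=cv2.cvtColor(im,cv2.COLOR_BGR2HSV);k=cv2.inRange(hsv,(105,120,30),(130,255,255))
k[:, :200]=0;k[280:]=0
# near top edge: first blue row per column
xs=np.arange(262,402,4);ys=[np.argmax(k[:,x]>0) for x in xs];print(list(zip(xs,ys))[::4])
E
```

```text
[0.4414 0.1866] [0.5707 0.1663] 0.13088514306919843
-98.94833128035147
centre [0.4959 0.1122] cell [0.4701 0.1477] handle [0.5109 0.2071]
[(np.int64(262), np.int64(153)), (np.int64(278), np.int64(164)), (np.int64(294), np.int64(168)), (np.int64(310), np.int64(173)), (np.int64(326), np.int64(172)), (np.int64(342), np.int64(176)), (np.int64(358), np.int64(186)), (np.int64(374), np.int64(191)), (np.int64(390), np.int64(196))]
```

```bash
python3 -m handwheel '[{"delta_pos":[-0.1,0.1,0],"roll":0},{"delta_pos":[-0.1,0.1,-1],"roll":0},{"delta_pos":[-0.1,0.1,-2],"roll":0},{"delta_pos":[-0.1,0.1,-3],"roll":0},{"delta_pos":[-0.1,0.1,-4],"roll":0},{"delta_pos":[-0.1,0.1,-4.7],"roll":0},{"delta_pos":[-0.1,0.1,-4.7],"roll":0}]';  python3 -m handwheel '[{"delta_pos":[0,0,-0.4],"roll":0},{"delta_pos":[0,0,-0.8],"roll":0},{"delta_pos":[0,0,-1.1],"roll":0},{"delta_pos":[0,0,-1.4],"roll":0},{"delta_pos":[0,0,-1.4],"roll":0},{"delta_pos":[0,0,-1.4],"roll":0}]'
```

```text
t: 9.63
eef_pos: [0.4695, 0.1432, 0.0754]
orientation: [[-0.002, 0.988, 0.158], [-0.001, 0.158, -0.988], [-1.0, -0.002, 0.0]]
contact_force: [-0.6, -1.1, -1.0]
finger_gap: 0.0236
t: 10.13
eef_pos: [0.4703, 0.1434, 0.0631]
orientation: [[-0.0, 0.988, 0.157], [-0.0, 0.157, -0.988], [-1.0, -0.0, 0.0]]
contact_force: [0.5, 0.2, -1.8]
finger_gap: 0.0234
```

```bash
python3 -m handwheel '[{"delta_pos":[0,0,-0.1],"roll":0},{"delta_pos":[0,0,-0.1],"roll":0},{"delta_pos":[0,0,-0.1],"roll":0},{"delta_pos":[0,0,-0.1],"roll":0}]' 150; python3 -m handwheel '[{"delta_pos":[0,0,1],"roll":0},{"delta_pos":[0,0,2],"roll":0},{"delta_pos":[0,0,5],"roll":0},{"delta_pos":[0,0,9],"roll":0},{"delta_pos":[0,0,13],"roll":0},{"delta_pos":[3,-2,17],"roll":-7},{"delta_pos":[6,-6,19],"roll":-14},{"delta_pos":[6,-9,19],"roll":-17},{"delta_pos":[6,-9,19],"roll":-17},{"delta_pos":[6,-9,19],"roll":-17}]'; python3 - <<'E'
from h import *
np.set_printoptions(precision=4,suppress=True)
c=cam("wrist");im=ctrl.grab_frame("wrist");cv2.imwrite("pics/w5.png",im);np.save("pics/w5.npy",np.array([np.c_[c[2],c[3]]]))
for k in["tray","tray_handle","tray_front","cork","deck","stop","spare"]:
    for r in ctrl.pinpoint("wrist",k)[:5]: print(k,np.round(r["at"]),round(r["p"],2),onz(c,r["at"],0.)[:2])
E
```

```text
t: 10.47
eef_pos: [0.4705, 0.1434, 0.0623]
orientation: [[0.0, 0.988, 0.157], [0.0, 0.157, -0.988], [-1.0, 0.0, -0.0]]
contact_force: [0.2, -0.3, 0.1]
finger_gap: 0.0381
t: 11.3
eef_pos: [0.531, 0.0502, 0.2536]
orientation: [[0.002, 0.99, -0.144], [-0.001, -0.144, -0.99], [-1.0, 0.002, 0.001]]
contact_force: [0.4, 1.6, 0.4]
finger_gap: 0.0384
tray [248. 127.] 0.79 [0.497  0.1126]
tray_handle [239.  33.] 0.69 [0.5048 0.2183]
tray_handle [328. 312.] 0.22 [ 0.5661 -0.1606]
tray_front [250. 182.] 0.7 [0.4883 0.0443]
cork [484. 176.] 0.48 [0.7891 0.0094]
cork [326. 312.] 0.16 [ 0.564  -0.1598]
deck [225. 155.] 0.69 [0.4626 0.0828]
deck [296. 227.] 0.55 [ 0.5384 -0.0248]
stop [326. 310.] 0.43 [ 0.5638 -0.1574]
spare [219.  99.] 0.82 [0.4689 0.15  ]
```

View pics/w5.png

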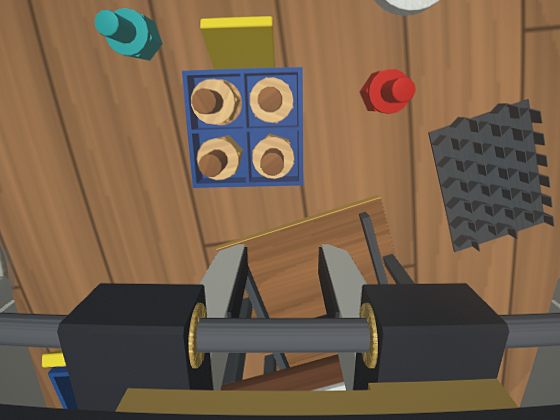

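The spare now stands in its cell, at px (215,103). The handle is at (238,40), and the deck edge runs from (215,249) to (381,199).

```bash
python3 - <<'E'
import cv2,numpy as np
a=cv2.imread("pics/w1.png")[245:305,250:410];b=cv2.imread("pics/w5.png")[185:265,200:400]
a=cv2.resize(a,None,fx=4,fy=4,interpolation=cv2.INTER_CUBIC);b=cv2.resize(b,None,fx=4,fy=4,interpolation=cv2.INTER_CUBIC)
o=np.zeros((240+320,800,3),np.uint8);o[:240,:640]=a;o[240:,:800]=b
cv2.imwrite("pics/cmp.png",o)
E
```

```text
(no output)
```

View pics/cmp.png

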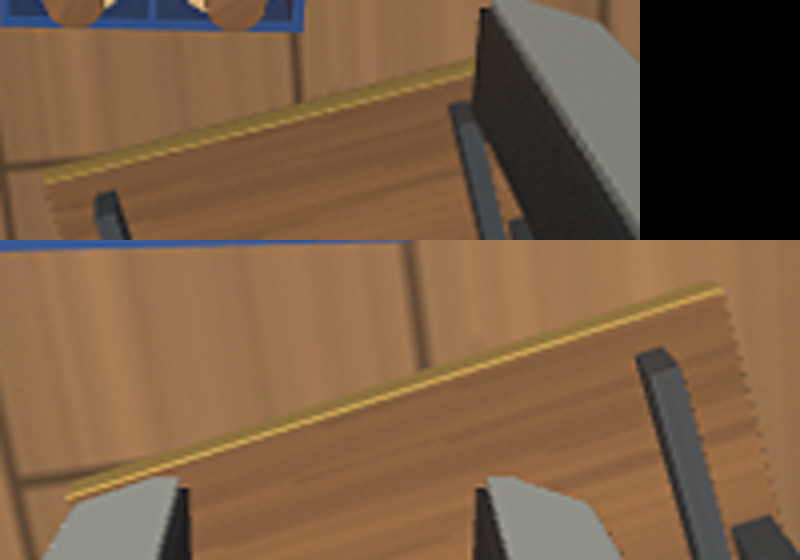

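```bash
python3 - <<'E'
from fit import *
np.set_printoptions(precision=4,suppress=True)
K,d=cam("wrist")[:2]
M=np.load("pics/w1.npy")[0];c1=(K,d,M[:,:3],M[:,3]);M=np.load("pics/w5.npy")[0];c5=(K,d,M[:,:3],M[:,3])
print("tri left",tri([ray(c1,[261.25,290.75]),ray(c5,[217,249.25])]))
for z in(.01,.012,.016,.02):
    L=onz(c5,[217,249.25],z);R=onz(c5,[380.5,197],z);print(z,np.linalg.norm(R-L),L[:2],R[:2],(L+R)[:2]/2, "c1 left",onz(c1,[261.25,290.75],z)[:2])
l=(R-L)/np.linalg.norm(R-L);f=np.array([l[1],-l[0]]);print("deck yaw",np.degrees(np.arctan2(f[1],f[0])))
print("stop",onz(c5,[326,310],.016))
im=cv2.imread("pics/w5.png");p,e=fit(c5,im,[.497,.112,-1.69],(175,60,310,200));print("tray",p,e,np.degrees(p[2]))
# rim corners by eye in w5
A=onz(c5,[182.5,71],.036);B=onz(c5,[301.5,67],.036);C=onz(c5,[192,188],.036);D=onz(c5,[301,185],.036);print(A,B,C,D)
E
```

```text
tri left (array([ 0.4336, -0.0323,  0.021 ]), [np.float64(6.435881152143855e-05), np.float64(6.435881152143826e-05)])
0.01 0.22238095153395748 [ 0.4307 -0.0367] [0.6493 0.0038] [ 0.54   -0.0164] c1 left [ 0.4321 -0.0387]
0.012 0.22129342822804535 [ 0.4312 -0.0359] [0.6488 0.0044] [ 0.54   -0.0157] c1 left [ 0.4324 -0.0375]
0.016 0.21911838161622094 [ 0.4323 -0.0343] [0.6478 0.0057] [ 0.54   -0.0143] c1 left [ 0.4329 -0.0352]
0.02 0.21694333500439672 [ 0.4334 -0.0326] [0.6467 0.0069] [ 0.5401 -0.0129] c1 left [ 0.4334 -0.0329]
deck yaw -79.50584638513818
stop [ 0.5633 -0.1458  0.016 ]
tray [ 0.4966  0.1117 -1.6929] 0.010752688172043012 -96.99669876774796
[0.4413 0.1829 0.036 ] [0.5683 0.1678 0.036 ] [0.4241 0.0545 0.036 ] [0.551  0.0396 0.036 ]
```

```bash
python3 -m handwheel '[{"delta_pos":[-2.3,4,0],"roll":1.3},{"delta_pos":[-2.3,8,0],"roll":1.3},{"delta_pos":[-2.3,12,0],"roll":1.3},{"delta_pos":[-2.3,15.8,0],"roll":1.3},{"delta_pos":[-2.3,15.8,-4],"roll":1.3},{"delta_pos":[-2.3,15.8,-8],"roll":1.3},{"delta_pos":[-2.3,15.8,-12],"roll":1.3},{"delta_pos":[-2.3,15.8,-14],"roll":1.3},{"delta_pos":[-2.3,15.8,-14],"roll":1.3},{"delta_pos":[-2.3,15.8,-14],"roll":1.3}]' 0; python3 - <<'E'
from h import *
np.set_printoptions(precision=4,suppress=True)
s=ctrl.get_state();print(s["eef_pos"],s["finger_gap"])
im=ctrl.grab_frame("wrist");c=cam("wrist")
cv2.imwrite("pics/w6.png",im)
hsv=cv2.cvtColor(im,cv2.COLOR_BGR2HSV);k=cv2.inRange(hsv,(24,150,80),(32,255,255))
n,lab,st,ce=cv2.connectedComponentsWithStats(k);print([ (st[i].tolist()) for i in range(1,n) if st[i][4]>300])
a=np.radians(-97);f=np.array([np.cos(a),np.sin(a)]);l=np.array([-f[1],f[0]]);o=np.array([.4966,.1117])
for x,z in((-105,67),(-99.8,70),(-110.2,64)):
  for y in(-35,35): print(x,y,proj(c,[*(o+x*1e-3*f+y*1e-3*l),z*1e-3]))
E
```

```text
t: 12.53
eef_pos: [0.5065, 0.2121, 0.1115]
orientation: [[-0.002, 0.993, -0.114], [-0.001, -0.114, -0.993], [-1.0, -0.002, 0.001]]
contact_force: [-0.4, -0.4, 1.0]
finger_gap: 0.0926
[0.5065 0.2121 0.1115] 0.09259634065847923
[[236, 218, 104, 30, 2795]]
-105 -35 [[233.067  225.5657]]
-105 35 [[337.9215 226.2842]]
-99.8 -35 [[232.7096 234.4814]]
-99.8 35 [[338.1962 235.1962]]
-110.2 -35 [[233.4245 216.7553]]
-110.2 35 [[337.6453 217.4774]]
```

View pics/w6.png

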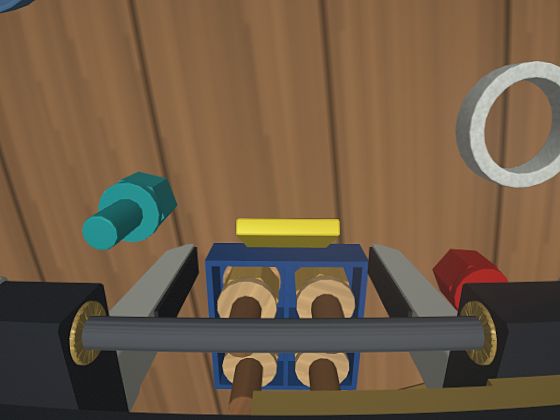

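The blade shows at columns 236–340, rows 218–248, well between the fingers. I'll shift slightly, descend and grip its side edges: the moves offer no tool tilt, and this grip lets the tray pitch about the pads.

```bash
python3 -m handwheel '[{"delta_pos":[0.2,-0.4,0],"roll":-0.5},{"delta_pos":[0.2,-0.4,-3],"roll":-0.5},{"delta_pos":[0.2,-0.4,-6],"roll":-0.5},{"delta_pos":[0.2,-0.4,-7.8],"roll":-0.5},{"delta_pos":[0.2,-0.4,-7.8],"roll":-0.5},{"delta_pos":[0.2,-0.4,-7.8],"roll":-0.5}]'; python3 -m handwheel '[{"delta_pos":[0,0,0],"roll":0},{"delta_pos":[0,0,0],"roll":0},{"delta_pos":[0,0,0],"roll":0},{"delta_pos":[0,0,0],"roll":0},{"delta_pos":[0,0,0],"roll":0},{"delta_pos":[0,0,0],"roll":0}]' 255 30
```

```text
t: 13.08
eef_pos: [0.5099, 0.2075, 0.0351]
orientation: [[0.001, 0.992, -0.125], [0.0, -0.125, -0.992], [-1.0, 0.001, -0.0]]
contact_force: [-0.9, 0.4, 0.4]
finger_gap: 0.0928
t: 13.58
eef_pos: [0.5098, 0.2076, 0.0351]
orientation: [[0.001, 0.992, -0.125], [0.0, -0.125, -0.992], [-1.0, 0.001, -0.0]]
contact_force: [-1.4, -1.4, 7.7]
finger_gap: 0.0696
```

```bash
python3 -m handwheel '[{"delta_pos":[0,-0.5,0],"roll":1},{"delta_pos":[0,-1,0],"roll":3},{"delta_pos":[0,-1.5,0],"roll":5},{"delta_pos":[0,-2,0],"roll":7},{"delta_pos":[0,-2.5,0],"roll":9},{"delta_pos":[0,-3,0],"roll":11},{"delta_pos":[-0.1,-3.5,0],"roll":13},{"delta_pos":[-0.2,-4.2,0],"roll":15},{"delta_pos":[-0.2,-4.8,0],"roll":17},{"delta_pos":[-0.2,-4.8,0],"roll":17.7}]'; python3 - <<'E'
from fit import *
np.set_printoptions(precision=4,suppress=True)
print(ctrl.get_state()["contact_force"],ctrl.get_state()["wrist_torque"],ctrl.get_state()["finger_gap"])
c=cam("wrist");s=ctrl.get_state();im=ctrl.grab_frame("wrist");cv2.imwrite("pics/w7.png",im)
ct=cam("top");it=ctrl.grab_frame("top");cv2.imwrite("pics/t7.png",it)
for k in("tray_front","deck"): print(k,[(np.round(r["at"]),round(r["p"],2),onz(ct,r["at"],0)[:2]) for r in ctrl.pinpoint("top",k)[:3]])
print(s["eef_pos"])
for p,d in((ct,it),): print(fit(p,d,[.525,.063,-1.39],(215,190,285,260)))
E
```

```text
t: 14.42
eef_pos: [0.5073, 0.1601, 0.0351]
orientation: [[0.001, 0.983, 0.184], [0.002, 0.184, -0.983], [-1.0, 0.001, -0.002]]
contact_force: [-3.5, 1.5, 10.8]
finger_gap: 0.0698
[-3.5142  1.5321 10.7831] [ 0.2308  0.7771 -0.399 ] 0.06976255732485571
tray_front [(array([395., 291.]), 0.59, array([ 0.2545, -0.3667]))]
deck []
[0.5073 0.1601 0.0351]Traceback (most recent call last):
  File "<stdin>", line 8, in <module>
  File "fit.py", line 9, in fit
    h=cv2.convexHull(cv2.findNonZero(cv2.resize(k,None,fx=S,fy=S)))
cv2.error: OpenCV(4.12.0) /io/opencv/modules/imgproc/src/convhull.cpp:143: error: (-215:Assertion failed) total >= 0 && (depth == CV_32F || depth == CV_32S) in function 'convexHull'
```

```bash
cat > look.py <<'E'
from h import *
import sys
np.set_printoptions(precision=4,suppress=True)
def look(tag):
    s=ctrl.get_state();c=cam("wrist");im=ctrl.grab_frame("wrist");cv2.imwrite(f"pics/{tag}w.png",im)
    print("tcp",s["eef_pos"],"F",s["contact_force"],"gap",round(s["finger_gap"],4))
    hsv=cv2.cvtColor(im,cv2.COLOR_BGR2HSV);k=cv2.inRange(hsv,(24,150,80),(32,255,255));n,_,st,_=cv2.connectedComponentsWithStats(k)
    print("yellow",[st[i].tolist() for i in range(1,n) if st[i][4]>300])
    k=cv2.inRange(hsv,(105,120,30),(130,255,255));k[:, :190]=0;k[:,380:]=0
    print("blue rows/col280:",[int(np.argmax(k[:,x]>0)) for x in(230,260,285,310,340)])
    cs=cam("side");i2=ctrl.grab_frame("side");cv2.imwrite(f"pics/{tag}s.png",i2)
    for r in ctrl.pinpoint("side","tray_front")[:3]:
        o,v=ray(cs,r["at"]);
        # intersect vertical plane through tray axis (deck centreline)
        l=np.array([.983,.182,0]);P=np.array([.540,-.014,0]);t=(P-o)@l/(v@l);X=o+v*t
        print("front side",np.round(r["at"]),round(r["p"],2),X,"deckx",(X-P)@np.array([.182,-.983,0]))
if __name__=="__main__": look(sys.argv[1])
E
python3 look.py a; python3 -m handwheel '[{"delta_pos":[0,0,-0.1],"roll":0},{"delta_pos":[0,0,-0.2],"roll":0},{"delta_pos":[0,0,-0.3],"roll":0},{"delta_pos":[0,0,-0.4],"roll":0},{"delta_pos":[0,0,-0.5],"roll":0},{"delta_pos":[0,0,-0.6],"roll":0},{"delta_pos":[0,0,-0.6],"roll":0},{"delta_pos":[0,0,-0.6],"roll":0}]'; python3 look.py b
```

```text
tcp [0.5073 0.16   0.0351] F [-2.4615  0.9944 10.7142] gap 0.0697
yellow [[205, 263, 156, 27, 4156]]
blue rows/col280: [290, 290, 290, 291, 291]
front side [117. 231.] 0.85 [ 0.6174 -0.4318  0.2478] deckx 0.42481780255375523
front side [280. 237.] 0.68 [ 0.5376 -0.001  -0.0077] deckx -0.013177570739406414
front side [348. 286.] 0.29 [ 0.4698  0.3653 -0.446 ] deckx -0.38558730046601924
t: 15.43
eef_pos: [0.5069, 0.1626, 0.0301]
orientation: [[0.002, 0.983, 0.186], [0.004, 0.186, -0.983], [-1.0, 0.003, -0.003]]
contact_force: [-8.3, 6.0, 23.4]
finger_gap: 0.0703
tcp [0.5069 0.1626 0.0301] F [-8.2983  6.0459 23.4097] gap 0.0703
yellow [[204, 261, 158, 35, 5101]]
blue rows/col280: [297, 297, 297, 297, 295]
front side [282. 232.] 0.89 [0.5361 0.0072 0.0047] deckx -0.021546707275079537
front side [118. 236.] 0.71 [ 0.6175 -0.4323  0.2356] deckx 0.4253017449458326
```

```bash
python3 -m handwheel '[{"delta_pos":[0,0.05,-0.1],"roll":0},{"delta_pos":[0,0.1,-0.2],"roll":0},{"delta_pos":[0,0.15,-0.3],"roll":0},{"delta_pos":[0,0.2,-0.4],"roll":0},{"delta_pos":[0,0.2,-0.4],"roll":0},{"delta_pos":[0,0.2,-0.4],"roll":0}]'; python3 look.py c
```

```text
t: 16.08
eef_pos: [0.5066, 0.1641, 0.0262]
orientation: [[0.002, 0.983, 0.185], [0.003, 0.185, -0.983], [-1.0, 0.002, -0.003]]
contact_force: [-8.6, 4.5, 26.4]
finger_gap: 0.0696
tcp [0.5066 0.1641 0.0262] F [-8.6392  4.5244 26.393 ] gap 0.0696
yellow [[202, 260, 161, 41, 5983]]
blue rows/col280: [301, 301, 302, 302, 300]
front side [116. 231.] 0.96 [ 0.6175 -0.4324  0.249 ] deckx 0.42534499192085723
front side [282. 231.] 0.67 [0.5364 0.0057 0.011 ] deckx -0.020028495817476705
```

```bash
cat > pit.py <<'E'
from h import *
from scipy.optimize import least_squares
def pit(c,y0,y1,br,z0=0,b=np.array([.182,-.983,0])):
    s=ctrl.get_state();G=np.array(s["eef_pos"]);up=np.array([0,0,1.])
    def pts(p):
        th,sx=p;N=np.array([G[0],G[1],0])+b*sx+up*z0   # near lower edge
        f=np.cos(th)*b+np.sin(th)*up;u=-np.sin(th)*b+np.cos(th)*up
        P=lambda x,z:N+f*(x+65)*1e-3+u*z*1e-3
        return P
    def res(p):
        P=pts(p);q=proj(c,[P(-110.2,64),P(-99.8,70),P(-65,36)])[:,1];return [min(q[0],q[1])-y0,q[2]-br]
    r=least_squares(res,[.05,.03]);P=pts(r.x)
    return np.degrees(r.x[0]),r.x[1],P(65,0),P(-65,0),r.cost
E
python3 - <<'E'
from pit import *
np.set_printoptions(precision=4,suppress=True)
c=cam("wrist");print(pit(c,260,0,301.5))
# same with poses shifted for a and b
import pit as m
for e,y0,br in(([.5073,.16,.0351],263,290),([.5069,.1626,.0301],261,297)):
    K,d,R,t=c;s=np.array(ctrl.get_state()["eef_pos"]);C=-R.T@t-s+e
    class F: 
        @staticmethod
        def get_state(): return {"eef_pos":e}
    m.ctrl=F; print(m.pit((K,d,R,-R@C),y0,0,br)); m.ctrl=ctrl
E
```

```text
(np.float64(-8.55765188826431), np.float64(0.01354740664263785), array([ 0.5325,  0.0244, -0.0193]), array([0.5091, 0.1508, 0.    ]), np.float64(5.169878828456423e-26))
(np.float64(-16.036765129335365), np.float64(0.007834375708373099), array([ 0.5315,  0.0295, -0.0359]), array([0.5087, 0.1523, 0.    ]), np.float64(6.462348535570529e-27))
(np.float64(-11.301613481731676), np.float64(0.011692312485153181), array([ 0.5322,  0.0258, -0.0255]), array([0.509 , 0.1511, 0.    ]), np.float64(1.6155871338926322e-27))
```

```bash
python3 -m handwheel '[{"delta_pos":[0,0,0],"roll":0},{"delta_pos":[0,0,-0.1],"roll":0},{"delta_pos":[0,0,-0.2],"roll":0},{"delta_pos":[0,0.05,-0.3],"roll":0},{"delta_pos":[0,0.1,-0.4],"roll":0},{"delta_pos":[0,0.1,-0.4],"roll":0},{"delta_pos":[0,0.1,-0.4],"roll":0}]' 255 50; python3 look.py d
```

```text
t: 16.82
eef_pos: [0.5064, 0.1658, 0.0229]
orientation: [[0.002, 0.983, 0.186], [0.004, 0.186, -0.983], [-1.0, 0.003, -0.003]]
contact_force: [-12.5, 5.7, 36.7]
finger_gap: 0.069
tcp [0.5064 0.1658 0.0229] F [-12.4792   5.6553  36.662 ] gap 0.069
yellow [[201, 260, 163, 46, 6794]]
blue rows/col280: [306, 306, 307, 307, 305]
front side [117. 234.] 0.56 [ 0.6176 -0.433   0.2422] deckx 0.4259662984051659
front side [238. 256.] 0.44 [ 0.5662 -0.1558  0.0187] deckx 0.1441385285258116
```

```bash
python3 - <<'E'
import cv2,numpy as np
a=cv2.imread("pics/as.png")[165:265,230:360];b=cv2.imread("pics/ds.png")[165:265,230:360]
o=np.hstack([a,b]);cv2.imwrite("pics/cmp2.png",cv2.resize(o,None,fx=3,fy=3,interpolation=cv2.INTER_CUBIC))
E
```

```text
(no output)
```

View pics/cmp2.png

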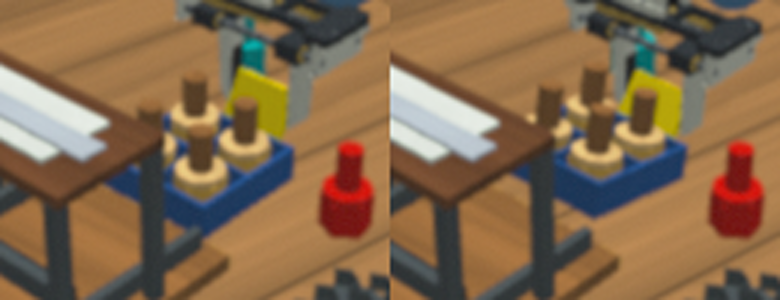

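```bash
python3 - <<'E'
from h import *
np.set_printoptions(precision=4,suppress=True)
cs=cam("side");l=np.array([.983,.182,0]);O=np.array([.540,-.014,0]);f=np.array([.182,-.983,0])
g=(np.array([.507,.162,0])-O)@l;print("lateral grip offset",g)
for n,p in(("a bottom",(296.7,242.3)),("d bottom",(299,236.3)),("a nearcorner",(327,223)),("d near",(328.3,222))):
    P=O+l*(g+.065);o,v=ray(cs,p);t=(P-o)@l/(v@l);X=o+v*t;print(n,X,(X-O)@f)
E
```

```text
lateral grip offset -0.0004070000000000254
a bottom [0.6018 0.007  0.01  ] -0.009425078885020118
d bottom [0.6001 0.016  0.0249] -0.01853270664087868
a nearcorner [0.5779 0.1359 0.0054] -0.14042113447893764
d near [0.5768 0.1418 0.0058] -0.1464104558123642
```

The side crops show the front lower corner up by only about 15–19 mm, and the tool is still pushing the tray forward. I'll pull back as well as down.

```bash
python3 -m handwheel '[{"delta_pos":[0,0.1,0],"roll":0},{"delta_pos":[0,0.3,0],"roll":0},{"delta_pos":[-0.1,0.5,0],"roll":0},{"delta_pos":[-0.1,0.7,0],"roll":0},{"delta_pos":[-0.1,0.9,0],"roll":0},{"delta_pos":[-0.1,0.9,0],"roll":0}]' 255 50; python3 look.py e
```

```text
t: 17.47
eef_pos: [0.5061, 0.1687, 0.0212]
orientation: [[0.0, 0.983, 0.182], [-0.005, 0.182, -0.983], [-1.0, -0.001, 0.005]]
contact_force: [-3.5, -6.3, 19.1]
finger_gap: 0.0699
tcp [0.5061 0.1687 0.0212] F [-3.5457 -6.2837 19.1479] gap 0.0699
yellow [[201, 260, 163, 50, 7284]]
blue rows/col280: [311, 311, 311, 311, 309]
front side [116. 234.] 0.76 [ 0.6179 -0.4348  0.2432] deckx 0.4277763874483743
front side [279. 226.] 0.61 [ 0.538  -0.0034  0.0318] deckx -0.010793527529130355
```

```bash
python3 - <<'E'
from pit import *
print(pit(cam("wrist"),260,0,311))
a=cv2.imread("pics/as.png");b=cv2.imread("pics/es.png")
# tray blue mask in side crops: lowest blue pixel per column near right face
for n in "abcde":
    im=cv2.imread(f"pics/{n}s.png");h=cv2.cvtColor(im,cv2.COLOR_BGR2HSV);k=cv2.inRange(h,(105,100,30),(130,255,255));k[:165]=0;k[265:]=0
    print(n,[(x,int(np.max(np.nonzero(k[:,x])[0])) if k[:,x].any() else 0) for x in range(288,330,4)])
E
```

```text
(np.float64(-2.817038980109402), np.float64(0.019425960633165196), array([ 0.53327258,  0.02198199, -0.00638908]), array([0.50964117, 0.14961756, 0.        ]), np.float64(0.0))
a [(288, 238), (292, 240), (296, 240), (300, 241), (304, 238), (308, 235), (312, 233), (316, 230), (320, 227), (324, 224), (328, 0)]
b [(288, 235), (292, 237), (296, 240), (300, 239), (304, 236), (308, 234), (312, 231), (316, 229), (320, 227), (324, 224), (328, 0)]
c [(288, 233), (292, 235), (296, 237), (300, 237), (304, 235), (308, 232), (312, 230), (316, 228), (320, 226), (324, 224), (328, 0)]
d [(288, 231), (292, 233), (296, 235), (300, 235), (304, 233), (308, 231), (312, 229), (316, 228), (320, 226), (324, 224), (328, 0)]
e [(288, 228), (292, 231), (296, 233), (300, 233), (304, 231), (308, 230), (312, 228), (316, 227), (320, 225), (324, 223), (328, 214)]
```

```bash
cat >> pit.py <<'E'
def sidepitch(im,x0=302,x1=325,lat=.065):
    h=cv2.cvtColor(im,cv2.COLOR_BGR2HSV);k=cv2.inRange(h,(105,100,30),(130,255,255));k[:165]=0;k[275:]=0
    cs=cam("side");l=np.array([.983,.182,0]);O=np.array([.540,-.014,0])+l*lat;f=np.array([.182,-.983,0]);Q=[]
    for x in range(x0,x1):
        if k[:,x].any():
            o,v=ray(cs,[x,np.max(np.nonzero(k[:,x])[0])+.5]);t=(O-o)@l/(v@l);X=o+v*t;Q.append([(X-O)@f,X[2]])
    Q=np.array(Q);m,b=np.polyfit(Q[:,0],Q[:,1],1);return round(float(np.degrees(np.arctan(m))),1),Q[0].round(4),Q[-1].round(4)
E
python3 - <<'E'
from pit import *
for n in "abcde": print(n,sidepitch(cv2.imread(f"pics/{n}s.png")))
E
```

```text
a (-0.6, array([-0.0307,  0.0043]), array([-0.126 ,  0.0079]))
b (3.6, array([-0.0305,  0.0145]), array([-0.126 ,  0.0079]))
c (6.9, array([-0.0304,  0.0179]), array([-0.126 ,  0.0079]))
d (9.5, array([-0.0303,  0.0247]), array([-0.126 ,  0.0079]))
e (12.3, array([-0.0301,  0.0314]), array([-0.1258,  0.0114]))
```

Both measures now give about 13° pitch, so the front is about 29 mm up, which clears the step. Advancing 5.5 cm.

```bash
python3 -m handwheel '[{"delta_pos":[0.1,-0.6,0],"roll":0},{"delta_pos":[0.2,-1.2,0],"roll":0},{"delta_pos":[0.3,-1.8,0],"roll":0},{"delta_pos":[0.4,-2.4,0],"roll":0},{"delta_pos":[0.6,-3.0,0],"roll":0},{"delta_pos":[0.7,-3.6,0],"roll":0},{"delta_pos":[0.8,-4.2,0],"roll":0},{"delta_pos":[0.9,-4.8,0],"roll":0},{"delta_pos":[1,-5.4,0],"roll":0},{"delta_pos":[1,-5.4,0],"roll":0}]'; python3 look.py f; python3 -c "
from pit import *
print(sidepitch(cv2.imread('pics/fs.png'),270,305))
im=cv2.imread('pics/fs.png');h=cv2.cvtColor(im,cv2.COLOR_BGR2HSV);k=cv2.inRange(h,(105,100,30),(130,255,255));k[:165]=0;k[275:]=0
print([(x,int(np.max(np.nonzero(k[:,x])[0])) if k[:,x].any() else 0) for x in range(260,325,4)])"
```

```text
t: 18.45
eef_pos: [0.5183, 0.1205, 0.0221]
orientation: [[0.005, 0.983, 0.184], [0.006, 0.184, -0.983], [-1.0, 0.006, -0.005]]
contact_force: [0.3, 5.9, 14.7]
finger_gap: 0.0697
tcp [0.5183 0.1205 0.0221] F [ 0.2618  5.8818 14.6708] gap 0.0697
yellow [[201, 260, 163, 49, 7063]]
blue rows/col280: [309, 309, 310, 310, 308]
front side [270. 237.] 0.98 [ 0.5446 -0.0386  0.0144] deckx 0.025040781990891683
front side [120. 232.] 0.81 [ 0.6164 -0.4269  0.2432] deckx 0.41974476858614784
(30.9, array([0.09, 0.09]), array([-0.0388,  0.0133]))
[(260, 229), (264, 231), (268, 233), (272, 236), (276, 237), (280, 0), (284, 232), (288, 243), (292, 240), (296, 239), (300, 238), (304, 236), (308, 234), (312, 232), (316, 231), (320, 0), (324, 0)]
```

```bash
python3 -m handwheel '[{"delta_pos":[0,-0.1,0.1],"roll":0},{"delta_pos":[0,-0.2,0.2],"roll":0},{"delta_pos":[0.1,-0.3,0.3],"roll":0},{"delta_pos":[0.1,-0.4,0.4],"roll":0},{"delta_pos":[0.1,-0.5,0.5],"roll":0},{"delta_pos":[0.1,-0.5,0.6],"roll":0},{"delta_pos":[0.1,-0.5,0.7],"roll":0},{"delta_pos":[0.1,-0.5,0.7],"roll":0},{"delta_pos":[0.1,-0.5,0.7],"roll":0}]'; python3 look.py g; python3 -c "
from pit import *
im=cv2.imread('pics/gs.png');print(sidepitch(im,294,318))
print(pit(cam('wrist'),260,0,310))"
```

```text
t: 19.35
eef_pos: [0.5173, 0.1124, 0.0271]
orientation: [[-0.0, 0.983, 0.183], [0.0, 0.183, -0.983], [-1.0, -0.0, -0.0]]
contact_force: [-0.5, -0.1, -5.6]
finger_gap: 0.0698
tcp [0.5173 0.1124 0.0271] F [-0.4748 -0.0659 -5.5685] gap 0.0698
yellow [[201, 261, 163, 47, 7005]]
blue rows/col280: [309, 309, 309, 309, 307]
front side [116. 232.] 0.87 [ 0.6176 -0.4329  0.2467] deckx 0.4258857462856798
front side [266. 235.] 0.86 [ 0.5474 -0.0538  0.0308] deckx 0.04041750244370197
front side [341. 166.] 0.72 [0.4882 0.2659 0.1096] deckx -0.28457332984107403
(7.7, array([0.0019, 0.0259]), array([-0.085 ,  0.0257]))
(np.float64(-2.5425925282698425), np.float64(0.02291416055923254), array([ 0.54512937, -0.0377204 , -0.00576707]), array([0.52149266, 0.08994379, 0.        ]), np.float64(5.6416302715530716e-24))
```

The grip alone is now carrying the tray (Fz −5.6 N, equal to its weight). I'll lower it to the table again and loosen the grip so the front settles on the deck.

```bash
python3 -m handwheel '[{"delta_pos":[0,0,-0.2],"roll":0},{"delta_pos":[0,0,-0.4],"roll":0},{"delta_pos":[0,0,-0.4],"roll":0}]' 255 35;  python3 -m handwheel '[{"delta_pos":[0,0,0],"roll":0},{"delta_pos":[0,0,0],"roll":0}]' 255 25; python3 -m handwheel '[{"delta_pos":[0,0,0],"roll":0},{"delta_pos":[0,0,0],"roll":0},{"delta_pos":[0,0,0],"roll":0}]' 255 15; python3 look.py h
```

```text
t: 19.75
eef_pos: [0.5174, 0.113, 0.0232]
orientation: [[0.0, 0.983, 0.184], [0.0, 0.184, -0.983], [-1.0, 0.0, -0.0]]
contact_force: [-1.0, 1.0, 0.9]
finger_gap: 0.07
t: 19.92
eef_pos: [0.5175, 0.1129, 0.0233]
orientation: [[0.0, 0.983, 0.183], [0.0, 0.183, -0.983], [-1.0, 0.0, -0.0]]
contact_force: [-0.5, 2.6, -0.2]
finger_gap: 0.0696
t: 20.17
eef_pos: [0.5175, 0.1129, 0.0232]
orientation: [[0.0, 0.983, 0.183], [0.001, 0.183, -0.983], [-1.0, 0.0, -0.001]]
contact_force: [-1.3, 4.3, 0.3]
finger_gap: 0.0703
tcp [0.5175 0.1129 0.0232] F [-1.2792  4.3182  0.3486] gap 0.0703
yellow [[201, 261, 164, 45, 6741]]
blue rows/col280: [307, 307, 307, 307, 306]
front side [116. 234.] 0.63 [ 0.618  -0.4353  0.2432] deckx 0.42836752886146146
front side [416. 182.] 0.62 [ 0.3883  0.8056 -0.1745] deckx -0.8332544377939745
front side [269. 239.] 0.55 [ 0.5458 -0.0455  0.0129] deckx 0.03204212132710915
```

```bash
python3 -m handwheel '[{"delta_pos":[0,0,0],"roll":0},{"delta_pos":[0,0,0],"roll":0},{"delta_pos":[0,-0.1,0.1],"roll":0},{"delta_pos":[0,-0.2,0.2],"roll":0},{"delta_pos":[0,-0.3,0.3],"roll":0},{"delta_pos":[0,-0.3,0.3],"roll":0}]' 255 9; python3 look.py i; python3 -c "
from pit import *
im=cv2.imread('pics/is.png')
for n in 'ghi': print(n,[sidepitch(cv2.imread(f'pics/{n}s.png'),a,b) for a,b in((298,308),(292,318))])
h=cv2.cvtColor(im,cv2.COLOR_BGR2HSV);k=cv2.inRange(h,(105,100,30),(130,255,255));k[:165]=0;k[275:]=0
print([(x,int(np.max(np.nonzero(k[:,x])[0])) if k[:,x].any() else 0) for x in range(280,322,3)])"
```

```text
t: 20.82
eef_pos: [0.5174, 0.1087, 0.0262]
orientation: [[-0.0, 0.983, 0.182], [-0.001, 0.182, -0.983], [-1.0, -0.0, 0.001]]
contact_force: [-0.2, 2.3, -2.4]
finger_gap: 0.0701
tcp [0.5174 0.1087 0.0262] F [-0.229   2.2931 -2.3569] gap 0.0701
yellow [[201, 261, 164, 43, 6480]]
blue rows/col280: [305, 305, 306, 306, 304]
front side [118. 233.] 0.94 [ 0.6169 -0.4296  0.2428] deckx 0.422514148767316
front side [265. 239.] 0.62 [ 0.5482 -0.058   0.0186] deckx 0.04475758417503211
g [(8.7, array([-0.014 ,  0.0236]), array([-0.0512,  0.0167])), (7.8, array([0.0098, 0.027 ]), array([-0.085 ,  0.0257]))]
h [(7.5, array([-0.0141,  0.0169]), array([-0.0513,  0.0132])), (6.9, array([0.0098, 0.0237]), array([-0.0891,  0.0303]))]
i [(8.8, array([-0.0141,  0.0203]), array([-0.0513,  0.0132])), (4.8, array([0.0098, 0.027 ]), array([-0.0845,  0.036 ]))]
[(280, 0), (283, 0), (286, 244), (289, 242), (292, 240), (295, 240), (298, 238), (301, 237), (304, 235), (307, 234), (310, 233), (313, 231), (316, 0), (319, 0)]
```

Fz −2.4 N is about half the tray's weight, so the front rests on the deck while the near end is outside. Now I'll raise the near end to deck level while sliding on.

```bash
python3 -m handwheel '[{"delta_pos":[0,0,0],"roll":0},{"delta_pos":[0,-0.3,0.3],"roll":0},{"delta_pos":[0.1,-0.6,0.6],"roll":0},{"delta_pos":[0.2,-0.9,0.9],"roll":0},{"delta_pos":[0.2,-1.2,1.2],"roll":0},{"delta_pos":[0.3,-1.5,1.5],"roll":0},{"delta_pos":[0.3,-1.8,1.8],"roll":0},{"delta_pos":[0.4,-2.1,2.0],"roll":0},{"delta_pos":[0.4,-2.1,2.1],"roll":0},{"delta_pos":[0.4,-2.1,2.1],"roll":0}]' 255 15; python3 look.py j; python3 -c "
from pit import *
im=cv2.imread('pics/js.png')
print(pit(cam('wrist'),261,0,295))
h=cv2.cvtColor(im,cv2.COLOR_BGR2HSV);k=cv2.inRange(h,(105,100,30),(130,255,255));k[:165]=0;k[275:]=0
print([(x,int(np.max(np.nonzero(k[:,x])[0])) if k[:,x].any() else 0) for x in range(262,322,3)])"
```

```text
t: 21.8
eef_pos: [0.5214, 0.0874, 0.0472]
orientation: [[-0.0, 0.983, 0.182], [-0.001, 0.182, -0.983], [-1.0, -0.0, 0.001]]
contact_force: [0.0, -1.0, -2.9]
finger_gap: 0.07
tcp [0.5214 0.0874 0.0472] F [ 0.0232 -0.9922 -2.9346] gap 0.07
yellow [[201, 263, 164, 29, 4512]]
blue rows/col280: [293, 293, 292, 292, 292]
front side [260. 242.] 0.96 [ 0.5519 -0.0782  0.0201] deckx 0.06525884192772505
front side [116. 232.] 0.81 [ 0.6175 -0.4325  0.2465] deckx 0.42552392917900816
(np.float64(-10.155639443627786), np.float64(0.021404217634850727), array([ 0.54845103, -0.05903753, -0.02292195]), array([0.52516172, 0.06675031, 0.        ]), np.float64(3.42504472385238e-24))
[(262, 240), (265, 241), (268, 243), (271, 245), (274, 247), (277, 0), (280, 0), (283, 0), (286, 244), (289, 243), (292, 240), (295, 239), (298, 237), (301, 235), (304, 233), (307, 231), (310, 229), (313, 0), (316, 0), (319, 0)]
```

```bash
python3 -m handwheel '[{"delta_pos":[0.1,-0.6,0.3],"roll":0},{"delta_pos":[0.2,-1.3,0.5],"roll":0},{"delta_pos":[0.4,-2.0,0.6],"roll":0},{"delta_pos":[0.5,-2.7,0.6],"roll":0},{"delta_pos":[0.6,-3.4,0.6],"roll":0},{"delta_pos":[0.8,-4.1,0.6],"roll":0},{"delta_pos":[0.9,-4.8,0.6],"roll":0},{"delta_pos":[1.0,-5.5,0.6],"roll":0},{"delta_pos":[1.1,-6.2,0.6],"roll":0},{"delta_pos":[1.2,-6.5,0.6],"roll":0}]' 255 15; python3 look.py k
```

```text
t: 22.78
eef_pos: [0.5333, 0.0219, 0.053]
orientation: [[-0.0, 0.983, 0.182], [-0.001, 0.182, -0.983], [-1.0, -0.001, 0.001]]
contact_force: [-0.4, 1.6, -1.3]
finger_gap: 0.0697
tcp [0.5333 0.0219 0.053 ] F [-0.3828  1.618  -1.2931] gap 0.0697
yellow [[201, 264, 164, 29, 4410]]
blue rows/col280: [293, 293, 293, 293, 293]
front side [243. 254.] 0.84 [ 0.5628 -0.137   0.0168] deckx 0.12504066228516586
front side [115. 234.] 0.59 [ 0.6182 -0.4366  0.2448] deckx 0.4296106121441995
```

```bash
python3 -m handwheel '[{"delta_pos":[0.1,-0.4,0],"roll":0},{"delta_pos":[0.1,-0.8,0],"roll":0},{"delta_pos":[0.2,-1.0,0],"roll":0},{"delta_pos":[0.2,-1.0,0],"roll":0}]' 255 15; python3 -m handwheel '[{"delta_pos":[0,-0.1,0],"roll":0},{"delta_pos":[0,-0.2,0],"roll":0},{"delta_pos":[0,-0.3,0],"roll":0},{"delta_pos":[0,-0.3,0],"roll":0}]' 255 25
```

```text
t: 23.27
eef_pos: [0.5354, 0.0129, 0.0531]
orientation: [[-0.0, 0.983, 0.183], [-0.0, 0.183, -0.983], [-1.0, -0.0, 0.0]]
contact_force: [1.1, -0.9, -3.1]
finger_gap: 0.0702
t: 23.6
eef_pos: [0.5355, 0.0104, 0.0532]
orientation: [[0.0, 0.983, 0.183], [-0.0, 0.183, -0.983], [-1.0, 0.0, 0.0]]
contact_force: [0.7, 1.3, -1.9]
finger_gap: 0.0696
```

```bash
python3 -m handwheel '[{"delta_pos":[0,-0.1,-0.1],"roll":0},{"delta_pos":[0,-0.2,-0.2],"roll":0},{"delta_pos":[0,-0.3,-0.3],"roll":0},{"delta_pos":[0,-0.3,-0.3],"roll":0}]' 255 25; python3 look.py l
```

```text
t: 23.93
eef_pos: [0.5355, 0.0073, 0.05]
orientation: [[0.0, 0.983, 0.183], [-0.0, 0.183, -0.983], [-1.0, 0.0, 0.0]]
contact_force: [-0.4, 2.0, -0.7]
finger_gap: 0.0697
tcp [0.5355 0.0073 0.05  ] F [-0.3667  2.0425 -0.7162] gap 0.0697
yellow [[201, 263, 164, 29, 4488]]
blue rows/col280: [292, 292, 292, 292, 292]
front side [240. 258.] 0.78 [ 0.5651 -0.1496  0.009 ] deckx 0.13782042979444672
front side [117. 232.] 0.63 [ 0.6174 -0.4321  0.2456] deckx 0.4251282414314123
```

```bash
python3 -m handwheel '[{"delta_pos":[0,-0.1,0],"roll":0},{"delta_pos":[0,-0.2,-0.1],"roll":0},{"delta_pos":[0,-0.2,-0.1],"roll":0}]' 255 30; python3 -m handwheel '[{"delta_pos":[0,-0.1,0],"roll":0},{"delta_pos":[0,-0.2,0],"roll":0},{"delta_pos":[0,-0.2,0],"roll":0}]'
```

```text
t: 24.33
eef_pos: [0.5354, 0.0053, 0.0491]
orientation: [[0.0, 0.983, 0.183], [-0.0, 0.183, -0.983], [-1.0, 0.0, 0.0]]
contact_force: [0.0, 3.2, -1.1]
finger_gap: 0.0698
t: 24.58
eef_pos: [0.5355, 0.0037, 0.0492]
orientation: [[0.0, 0.983, 0.183], [0.001, 0.183, -0.983], [-1.0, 0.0, -0.001]]
contact_force: [-0.0, 4.5, 0.1]
finger_gap: 0.0699
```

```bash
python3 -m handwheel '[{"delta_pos":[0,-0.1,0],"roll":0},{"delta_pos":[0,-0.2,0],"roll":0},{"delta_pos":[0,-0.2,0],"roll":0},{"delta_pos":[0,-0.2,0],"roll":0}]'; python3 -m handwheel '[{"delta_pos":[0,-0.1,0],"roll":0},{"delta_pos":[0,-0.2,0],"roll":0},{"delta_pos":[0,-0.2,0],"roll":0},{"delta_pos":[0,-0.2,0],"roll":0}]'
```

```text
t: 24.92
eef_pos: [0.5357, 0.0035, 0.0494]
orientation: [[0.001, 0.983, 0.184], [0.003, 0.184, -0.983], [-1.0, 0.002, -0.003]]
contact_force: [0.1, 9.1, 1.1]
finger_gap: 0.0698
t: 25.25
eef_pos: [0.5361, 0.0033, 0.0496]
orientation: [[0.002, 0.983, 0.185], [0.005, 0.185, -0.983], [-1.0, 0.003, -0.005]]
contact_force: [0.7, 14.0, 1.5]
finger_gap: 0.0701
```

```bash
python3 -m handwheel '[{"delta_pos":[0,-0.05,0],"roll":0},{"delta_pos":[0,-0.05,0],"roll":0},{"delta_pos":[0,-0.05,0],"roll":0},{"delta_pos":[0,-0.05,0],"roll":0},{"delta_pos":[0,-0.05,0],"roll":0},{"delta_pos":[0,0.1,0],"roll":0},{"delta_pos":[0,0.2,0],"roll":0},{"delta_pos":[0,0.3,0],"roll":0},{"delta_pos":[0,0.4,0],"roll":0}]'; python3 -m handwheel '[{"delta_pos":[0,0,0],"roll":0},{"delta_pos":[0,0,0],"roll":0},{"delta_pos":[0,0,0],"roll":0}]' 255 8;python3 -m handwheel '[{"delta_pos":[0,0,0],"roll":0},{"delta_pos":[0,0,0],"roll":0},{"delta_pos":[0,0,0],"roll":0},{"delta_pos":[0,0,0],"roll":0},{"delta_pos":[0,0,0],"roll":0}]' 0 8; python3 look.py m
```

```text
t: 26.0
eef_pos: [0.5359, 0.0034, 0.0491]
orientation: [[0.001, 0.983, 0.183], [-0.0, 0.183, -0.983], [-1.0, 0.001, 0.0]]
contact_force: [1.9, 1.2, -2.3]
finger_gap: 0.07
t: 26.25
eef_pos: [0.5356, 0.0033, 0.0491]
orientation: [[0.0, 0.983, 0.183], [0.0, 0.183, -0.983], [-1.0, 0.0, -0.0]]
contact_force: [1.3, 3.8, -2.3]
finger_gap: 0.07
t: 26.67
eef_pos: [0.5351, 0.003, 0.0491]
orientation: [[-0.0, 0.983, 0.182], [-0.001, 0.182, -0.983], [-1.0, -0.001, 0.0]]
contact_force: [0.1, -0.2, -0.7]
finger_gap: 0.0926
tcp [0.5351 0.003  0.0491] F [ 0.0874 -0.1777 -0.684 ] gap 0.0926
yellow [[204, 256, 160, 28, 4387]]
blue rows/col280: [285, 285, 285, 285, 285]
front side [118. 231.] 0.86 [ 0.617  -0.4301  0.2466] deckx 0.4230526370730938
front side [240. 257.] 0.56 [ 0.565  -0.1491  0.014 ] deckx 0.1373801738781033
```

```bash
python3 -m handwheel '[{"delta_pos":[0,0,1],"roll":0},{"delta_pos":[0,0,3],"roll":0},{"delta_pos":[0,0,6],"roll":0},{"delta_pos":[0,0,10],"roll":0},{"delta_pos":[0,1,14],"roll":0},{"delta_pos":[0,3,18],"roll":0},{"delta_pos":[-1,5,20],"roll":0},{"delta_pos":[-2,5,20],"roll":0},{"delta_pos":[-2,5,20],"roll":0}]'; python3 - <<'E'
from look import *
c=cam("wrist");im=ctrl.grab_frame("wrist");cv2.imwrite("pics/nw.png",im);np.save("pics/nw.npy",np.array([np.c_[c[2],c[3]]]))
i2=ctrl.grab_frame("side");cv2.imwrite("pics/ns.png",i2)
print(ctrl.get_state()["eef_pos"])
o=np.zeros((600,800,3),np.uint8)
o[:,:400]=cv2.resize(im[110:350,200:360],(400,600),interpolation=cv2.INTER_CUBIC)
o[:,400:]=cv2.resize(i2[155:305,200:300],(400,600),interpolation=cv2.INTER_CUBIC);cv2.imwrite("pics/fin.png",o)
hsv=cv2.cvtColor(im,cv2.COLOR_BGR2HSV);k=cv2.inRange(hsv,(105,120,30),(130,255,255));print(cv2.boundingRect(k[:, 150:420]))
O=np.array([.540,-.014]);f=np.array([.182,-.983]);l=np.array([.983,.182])
for x in(0,.007): print("near line deckx",x,proj(c,[[*(O+f*x+l*y),.018+z] for y in(-.065,.065) for z in((0,) if x==0 else(0,.036))]).tolist())
E
```

```text
t: 27.57
eef_pos: [0.5139, 0.0544, 0.2509]
orientation: [[0.002, 0.983, 0.185], [-0.001, 0.185, -0.983], [-1.0, 0.002, 0.001]]
contact_force: [0.3, -0.5, -0.1]
finger_gap: 0.0929
[0.5148 0.0523 0.2488]
(88, 239, 109, 80)
near line deckx 0 [[241.27597263766893, 231.87656461640665], [343.887658872241, 232.1400585990781]]
near line deckx 0.007 [[241.4555665371551, 237.03042244339758], [237.9138323776937, 248.47550490895742], [343.57246532610276, 237.2825626307487], [348.91705717230565, 248.71979019915307]]
```

View pics/fin.png

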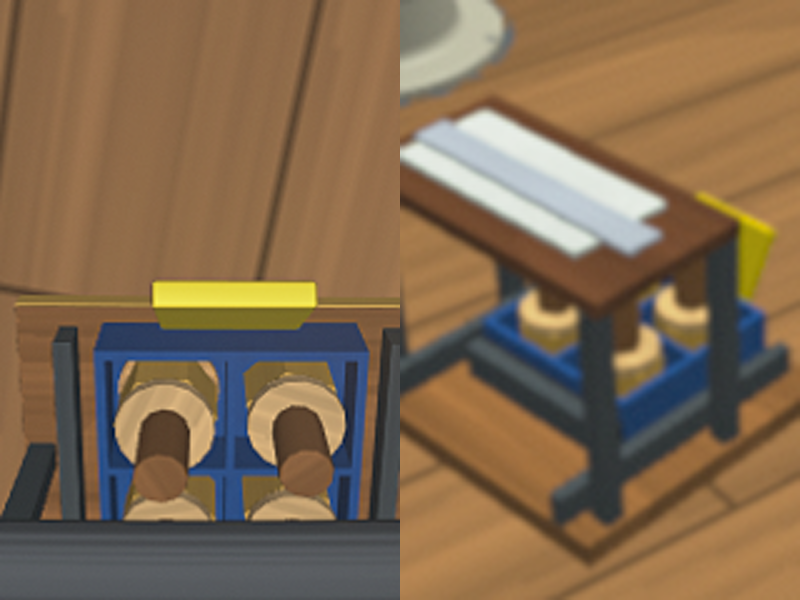

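The last picture shows the tray flat on the deck between the rails. Its near lower edge is about 8–9 mm inside the step line (7 mm expected with the front at the stop), and the visible cutters are upright. Handing in.

```bash
python3 -c "
from plant import ctrl
s=ctrl.get_state();print(s['t'],s['contact_force']);print(ctrl.job_done())"
```

```text
27.6667 [-1.5106473  -0.32623508 -0.5221839 ]
the job is handed in; nothing more can be done
None
```

I stood the spare cutter in the cork cell, let go of it, and slid the tray by its yellow handle over the step onto the deck and against the back stop. I then released it and handed the job in at 27.7 s; no verdict was reported.

**How the handle was gripped:** the moves allow no tool tilt, so I held the blade by its side edges instead of its broad faces, pulling it back and down to lift the front about 29 mm. I rested the front on the deck, with Fz about half the tray's weight, then raised the near end and slid it in. At the stop I pressed with about 14 N, and the tray no longer moved.

**Last checks:**
- **Position:** the tray looks flat and square between the rails. Its near edge reads 8–9 mm inside the step, against 7 mm expected with the front at the stop; I put the difference down to calibration error.
- **Cutters:** they are upright in both last views, though the shelf partly hides the front ones. All four were seen in their cells just after the spare was placed.
- **Robot:** it is clear and touching nothing.

**What went less well:**
- **Brief carry:** just after the step, the tight grip carried the tray's full weight clear of the table for under a second, pitched about 13°. I lowered it again and loosened the grip.
- **Grip slip:** the grip slipped a few millimetres on the blade while lifting the front.
- **Settling:** the near end dropped about 3 mm when released.
- **Measurements:** the trained network's readings of the front's height from the side camera scattered by 10 mm or more, so I relied on the wrist and side silhouettes instead.

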